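Slide the packing plate under the carved stone

ROBOT

A 6-joint arm with a two-finger parallel gripper is mounted at the origin on the work surface. World frame = base frame: x ahead of the robot, y to its left, z up, the work surface at z = 0. Lengths are in mm, angles in rad, forces in N, time in s.
With the tool pointing down it reaches from about 350 to 925 mm from the base axis. Payload 6.4 kg.
Tool frame: the origin (TCP) lies where the fingers leave the gripper's body, on its centre line; the fingertips stand 73 mm ahead of it and the grasp point (between the pads) lies 54 mm ahead of it (r.finger_overhang is the distance from the TCP to the fingertips, in mm); z points along the fingers, y is the direction in which the jaws open and shut (so a half turn about z gives the same grasp; the last joint's range is limited). The gripper opens to 85 mm and grips with 20 to 120 N. Pads are 22 mm wide; open, the fingers measure 114 mm over their backs; the gripper's body (76 mm by 85 mm) begins 54 mm behind the grasp point. The pads swing forward as they close: fully open they stand 13 mm farther back than shut.
Start: joints at [-1.357, 0.245, 1.558, -0, 1.339, -0.174], TCP at [245.805, -601.743, 303.89] pointing down, gripper open.
Joint ranges: [-3.13, 3.13], [-1.02, 2.26], [0.13, 2.54], [-0.95, 4.09], [0.21, 2.88], [-2.74, 2.74]. Speed limits (rad/s): [2.57, 2.57, 3.14, 3.14, 3.14, 3.14].

INTERFACE

Orientations are given as a 3x3 rotation matrix whose columns are the frame's x, y, z axes.
In Python, from station import read_state, read_camera, get_calibration, r, boxes_of, cut_out, place_of gives the robot as it stands.
- The arm moves only by the tool apply_moves, never from a script. Its argument "targets" is a list of rows, each an object with "offset": the shift along the tool's x, y, z in m, a list of three; "dr": the turn, a rotation vector about the tool's x, y, z in rad, a list of three. A call has 1 to 20 rows; each row shifts and turns the commanded pose from where the row before left it, along the tool's axes as they then stand; what a row does not reach is not made up. A row lasts 1/10 s, in which the tool goes at most 50 mm and 8.59 degrees, less where a joint would pass 70% of its speed; a pose out of reach is approached as far as the arm can. A call is refused whole if a number of a shift passes 0.05 or a number of a turn 0.15, either way. A call with a gripper value outside its range is refused whole. "jaw" is the closure, from 0 (fully open) to 1 (shut), set as the call begins (left out, the last holds). The fingers move at their own pace and stop on an object; "squeeze" is the grip in N (left out, the last holds). Time passes only in rows, so rows that do not move let the fingers close. It gives the time, the measured TCP pose, the force and the opening at its end, in the units of the state.
- read_state(): the state, without advancing time (a new reading comes with each control period).
- read_camera(name): name is "scene" or "top" or "wrist"; returns the picture (400x640x3 uint8, blue, green, red); there is no depth.
- get_calibration(name): a dict with "K" (3x3 intrinsics, pixels), "distortion" ([k1, k2, p1, p2, k3] as OpenCV has them; the pictures are not rectified), "camera_from_world" (4x4, takes a point from world to camera coordinates). Camera axes: x right, y down, z forward; pixel columns grow to the right and rows downward; lengths in mm; the calibration is good to about 2 mm. A picture is of the moment at which its call begins: read the wrist's pose just before it. get_calibration takes no time and is no camera call; for the wrist camera it gives the pose at the moment of the call.
- r.job_done(): hands the job in, once; it reports no verdict.
Trained networks look in the newest picture that a camera, given by its name, has taken for a name from the list of things; names that differ only in an ending like _2 or _b are one class to them, and where a whole thing is asked for, a point or a joint stands for the part that bears it (a point fixed in the world has none). Each returns a list of dicts, best first, with "p" (0 to 1); they miss things now and then, are a little off and sometimes report something else, mostly with a low value. They report only what shows in the picture. A call takes as long as a camera call. They do not tell look-alikes from the thing itself.
- boxes_of(camera, query): "position" ([row, column] in pixels, amid what is visible of it).
- cut_out(camera, query): "mask" (400x640 bool, what is visible of it) and "position" ([row, column] in pixels, amid what is visible of it).
- place_of(camera, query): "position" ([row, column] in pixels: a listed point, or the origin of a listed thing).
The state is a dict: "time_s": time; "q": joint angles; "joint_vel": joint speeds; "joint_torque": joint torques, N m; "ee_pos": TCP position; "tcp_rot": TCP orientation; "ft_force": force on the tool from outside, world axes, zero at the start; "wrist_torque": the same for the moment, N m; "finger_gap": opening from 0.0 (shut) to 1.0 (fully open).
Only numpy, scipy, OpenCV 4.12 (cv2) and the standard library are available. Lean on these libraries where they do the work, as an engineer would, in place of code of your own. Each camera call takes 0.05 s, during which the arm holds its last target. There are 200 camera calls.

TASK

Push the flat metal packing plate across the bench and in under the carved stone, through the low open side of its timber cradle, until the plate's front edge sits fully home and square against the stop batten at the far end. Only push it with the fingers: keep it flat on the bench and never pick it up or tip it. Do not bump the stone or its cradle with the robot, and leave the other things on the bench where they are.

Things in the scene. Friction and masses are not known exactly. Their poses are not given: they have to be found in the camera images.
- plate: Loose flat aluminium plate, 90 (its x) x 150 (its y) x 12 mm thick, 0.4 kg, flat on the bench. Origin: centre of its underside; z up. Slides with a push of a few newtons. Starts in front of the cradle's open side, up to 40 mm to one side and skewed up to 20 degrees. Its +y end is the front edge and goes in first.
- cradle: Fixed: white carved stone bridging a low U-shaped timber cradle. Origin: on the bench under the stone's middle; z up; the plate slides in along +y. Stone: 214 mm in x, y -40 to 40 mm, flat underside 18 mm up, top 88 mm up. Passage: x -62 to 62 mm between two bearers (46 mm wide, 18 mm high, y -40 to 80 mm), open at y = -40. Stop batten, 18 mm high, face at y = 55 mm.
- mouth (a point): Middle of the open entrance of the passage, on the bench surface (cradle y = -40 mm); axes parallel to the cradle's.
- home (a point): Where the plate's origin lies when the plate is home against the stop and in the middle of the passage (cradle y = -20 mm); axes parallel to the cradle's. The plate's back end then still stands 55 mm out of the stone's front face.
- block: Bystander: loose timber block 60 x 130 x 32 mm lying beside the cradle on the side away from the robot; origin at the centre of its underside.
- offcut: Bystander: loose broken piece of white stone, about 55 x 70 x 52 mm, beside the cradle on the robot's side; origin at the centre of its underside.
- flat_chisel: Bystander: loose steel chisel, 210 mm long along its x, 14 mm high, with a broad 26 mm edge, lying behind the cradle's stop; origin on the bench, under its shaft 115 mm from the cutting edge.
- narrow_chisel: Bystander: loose steel chisel, 210 mm long along its x, 14 mm high, with a narrow 12 mm edge, lying on the bench to the right of the plate; origin on the bench, under its shaft 115 mm from the cutting edge.
- mallet: Bystander: round wooden mallet standing on its head, 80 mm across, 205 mm high, left of the cradle; origin at the centre of its underside.
- brush: Bystander: hand brush 160 mm long lying on the bench to the right of the plate, farther from the robot than the narrow chisel; origin at its middle on the bench.
- jar: Bystander: glass jar with a metal lid, 70 mm across, 90 mm high, left of the cradle near the robot; origin at the centre of its underside.
Mind the look-alikes: they are no part of the job. There is more than one size of the plate; the job needs the middle-sized.

How it is judged:
By the outcome, as a careful person would: the job done as asked, in the order asked, and still so for the second after the job is handed in, with the robot touching nothing.
It also fails if it takes over 64 s, if anything falls off the work surface, if the arm or the gripper's body presses on something with over 40 N, if the wrist force passes 120 N, or if a joint passes its speed limit or range.

## Working session

There is one attempt and no reset: what is moved stays moved. The work goes in short steps, Python scripts to look and compute and a tool call to move; the robot and the scene stay as the last step left them, time stands still between calls to the robot, and variables do not carry over. Pictures are saved under pics/ and viewed, about 8 in all and at most 12, crops included, and the job is handed in when it is done.

Besides the shell and the picture viewer there is one more tool, called after "Call:" by a JSON object that holds its "method" and its "body". apply_moves: Moves the arm, as the interface text tells. Its arguments: {"type":"object","properties":{"targets":{"type":"array","items":{"type":"object","properties":{"offset":{"type":"array","items":{"type":"number"}},"dr":{"type":"array","items":{"type":"number"}}}}},"jaw":{"type":"number"},"squeeze":{"type":"number"}},"required":["targets"]}

```bash
mkdir -p pics
cat > h.py <<'E'
import numpy as np, cv2
from station import *
def ray(cam,px,z=0.,c=None):
    c=c or get_calibration(cam); K=np.array(c["K"]);d=np.array(c["distortion"]);T=np.array(c["camera_from_world"])
    p=np.atleast_2d(np.array(px,float))  # (col,row)
    n=cv2.undistortPoints(p.reshape(-1,1,2),K,d).reshape(-1,2)
    R=T[:3,:3];o=-R.T@T[:3,3]
    v=np.c_[n,np.ones(len(n))]@R
    return (o+v*((z-o[2])/v[:,2])[:,None])[:,:2]
def proj(cam,P,c=None):
    c=c or get_calibration(cam);T=np.array(c["camera_from_world"])
    return cv2.projectPoints(np.array(P,float).reshape(-1,1,3),cv2.Rodrigues(T[:3,:3])[0],T[:3,3],np.array(c["K"]),np.array(c["distortion"]))[0].reshape(-1,2)
def corners(mask):
    m=mask.astype(np.uint8);return cv2.boxPoints(cv2.minAreaRect(max(cv2.findContours(m,0,2)[0],key=cv2.contourArea)))
E
python3 - <<'E'
from h import *
s=read_state();print(s["ee_pos"],s["tcp_rot"],s["time_s"])
for n in("top","scene"):
    im=read_camera(n);cv2.imwrite(f"pics/{n}0.png",cv2.resize(im,(800,500)))
    for q in("plate","cradle","mouth","home","block","offcut","narrow_chisel","brush","jar","mallet"):
        f=place_of if q in("mouth","home","plate","cradle") else boxes_of
        for d in f(n,q)[:4]:
            p=d["position"];print(n,q,round(d["p"],2),np.round(p),ray(n,[p[1],p[0]]).round())
E
```

```text
[ 245.72852902 -601.30182749  302.75484147] [[ 9.25739490e-01  3.78161654e-01 -3.99658915e-04]
 [ 3.78161697e-01 -9.25737563e-01  1.92228514e-03]
 [ 3.56955257e-04 -1.93067096e-03 -9.99998073e-01]] 0.0
top plate 0.79 [201. 335.] [[512. -17.]]
top plate 0.66 [122. 345.] [[742. -41.]]
top plate 0.6 [283. 395.] [[ 288. -190.]]
top cradle 0.88 [190. 271.] [[541. 165.]]
top home 0.71 [189. 271.] [[544. 164.]]
top block 0.61 [130. 269.] [[714. 176.]]
top offcut 0.67 [252. 260.] [[366. 192.]]
top offcut 0.21 [235. 169.] [[407. 451.]]
top narrow_chisel 0.85 [236. 457.] [[ 422. -366.]]
top brush 0.97 [144. 464.] [[ 688. -387.]]
top jar 0.68 [235. 169.] [[406. 451.]]
top mallet 0.61 [122. 181.] [[732. 431.]]
scene plate 0.86 [270. 322.] [[730. -33.]]
scene plate 0.69 [164. 238.] [[ 290. -185.]]
scene plate 0.63 [200. 311.] [[495. -11.]]
scene cradle 0.82 [200. 384.] [[538. 176.]]
scene mouth 0.9 [200. 366.] [[528. 130.]]
scene home 0.95 [199. 374.] [[528. 152.]]
scene block 0.71 [240. 403.] [[685. 172.]]
scene offcut 0.91 [153. 367.] [[315. 201.]]
scene offcut 0.68 [151. 455.] [[362. 468.]]
scene narrow_chisel 0.82 [199. 173.] [[ 415. -363.]]
scene narrow_chisel 0.17 [197. 312.] [[486.  -5.]]
scene brush 0.98 [278. 160.] [[ 676. -380.]]
scene jar 0.88 [149. 452.] [[350. 463.]]
scene mallet 0.79 [214. 507.] [[656. 463.]]
```

View pics/top0.png

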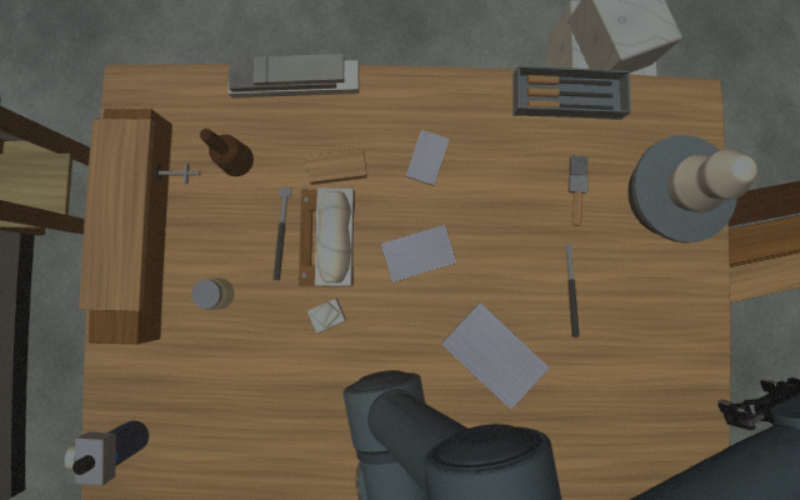

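Run:
```python
from h import *
im=read_camera("top");cv2.imwrite("pics/topcrop.png",cv2.resize(im[80:320,200:440],(600,600),interpolation=cv2.INTER_CUBIC))
for d in cut_out("top","plate")[:4]:
    c=corners(d["mask"]);w=ray("top",c,12.)
    e=[np.linalg.norm(w[i]-w[(i+1)%4]) for i in range(4)]
    print(round(d["p"],2),np.round(d["position"]),w.mean(0).round(1),np.round(e,1),"corners",w.round().tolist())
for d in cut_out("top","cradle")[:1]:
    c=corners(d["mask"]);print("cr",c.round(1).tolist(),ray("top",c,88).round().tolist())
```

```text
0.84 [205. 336.] [508.  -14.8] [148.8  89.1 148.   88.7] corners [[527.0, 70.0], [574.0, -72.0], [489.0, -99.0], [443.0, 42.0]]
0.79 [285. 393.] [ 284.9 -188.8] [131.4 224.3 131.4 222.9] corners [[315.0, -62.0], [409.0, -154.0], [254.0, -316.0], [161.0, -223.0]]
0.55 [122. 345.] [726.3 -32.9] [113.9  71.3 113.8  70.5] corners [[683.0, 18.0], [791.0, -16.0], [770.0, -84.0], [661.0, -50.0]]
0.35 [239. 457.] [ 429.8 -360.8] [ 16.9 202.8  16.7 202.6] corners [[530.0, -344.0], [532.0, -360.0], [330.0, -378.0], [328.0, -361.0]]
cr [[238.10000610351562, 228.1999969482422], [240.5, 149.1999969482422], [284.3999938964844, 150.5], [282.0, 229.60000610351562]] [[431.0, 238.0], [639.0, 239.0], [637.0, 123.0], [430.0, 124.0]]
```

View pics/topcrop.png

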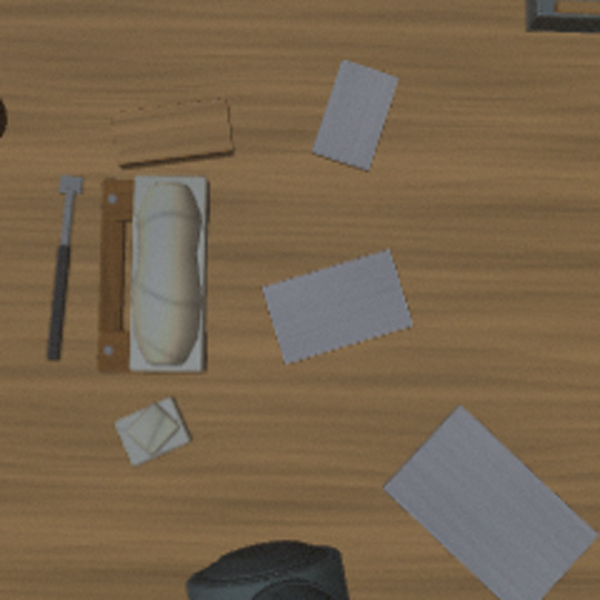

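The three plates in full-frame px (row,col) are: (122,345) 114x71 mm, small; (202,335) 149x89 mm, middle; (285,393) about 224x131 mm, large. The job's plate is the middle one at (202,335), in front of the cradle. Its measured size matches 150x90, and the enlarged crop confirms it lies between the other two in size.

Call:
{"method": "apply_moves", "body": {"targets": [{"offset": [0.038,-0.0265,0.0086]},{"offset": [0.038,-0.0265,0.0086]},{"offset": [0.038,-0.0265,0.0086]},{"offset": [0.038,-0.0265,0.0086]},{"offset": [0.038,-0.0265,0.0086]},{"offset": [0.038,-0.0265,0.0086]},{"offset": [0.038,-0.0265,0.0086]},{"offset": [0.038,-0.0265,0.0086]},{"offset": [0.038,-0.0265,0.0086]},{"offset": [0.038,-0.0265,0.0086]},{"offset": [0.038,-0.0265,0.0086]},{"offset": [0.038,-0.0265,0.0086]},{"dr": [0,0,-0.15]},{"dr": [0,0,-0.15]},{"dr": [0,0,-0.15]},{"dr": [0,0,-0.15]},{"dr": [0,0,-0.15]},{"dr": [0,0,-0.15]},{"dr": [0,0,-0.15]},{"dr": [0,0,-0.15]}], "jaw": 0.4}}

```text
invalid input at $.targets[0]: expected keys offset, dr
```

```bash
cat >> h.py <<'E'
def st():
    s=read_state();R=np.array(s["tcp_rot"]);p=np.array(s["ee_pos"])
    print("t",round(s["time_s"],2),"p",p.round(1),"xang",round(np.degrees(np.arctan2(R[1,0],R[0,0])),2),"tilt",R[:,2].round(3),"F",np.round(s["ft_force"],1),"gap",round(s["finger_gap"],2),"q",np.round(s["q"],2))
    return p,R
E
python3 - <<'E'
from h import *
p,R=st();print(r.finger_overhang)
im=read_camera("wrist");c=get_calibration("wrist")
T=np.array(c["camera_from_world"]);o=-T[:3,:3].T@T[:3,3];print("cam in tool",(R.T@(o-p)).round(),"cam z",(R.T@T[2,:3]).round(2))
cv2.imwrite("pics/w1.png",im)
for d in cut_out("wrist","plate")[:2]:
    k=corners(d["mask"]);w=ray("wrist",k,12.,c);print(round(d["p"],2),w.round().tolist())
for q in("mouth","home","cradle"):
  for d in place_of("wrist",q)[:1]: print(q,round(d["p"],2),ray("wrist",d["position"][::-1],0,c).round())
# top: batten outer corners, crop px/2.5 + offset
print("batten y=80 corners",ray("top",[[200+102/2.5,80+178/2.5],[200+98/2.5,80+372/2.5]],18).round(1))
E
```

```text
t 1.25 p [ 245.8 -601.7  303.9] xang 22.22 tilt [-0. -0. -1.] F [-0.6  0.1  0.6] gap 1.0 q [-1.36  0.25  1.56 -0.    1.34 -0.17]
72.6
cam in tool [ 77.   1. -71.] cam z [-0.3  -0.    0.95]
batten y=80 corners [[646.7 251.2]
 [429.4 248. ]]
```

View pics/w1.png

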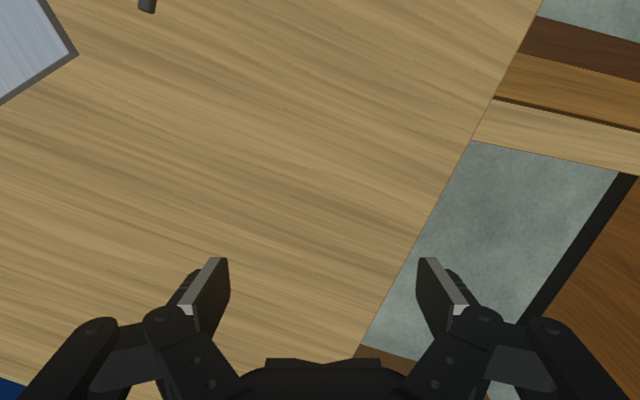

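The wrist view shows only bare bench, so the move was refused for missing keys. I'll resend it with both keys.

Call:
{"method": "apply_moves", "body": {"targets": [{"offset": [0.038,-0.0265,0.0086],"dr": [0,0,0]},{"offset": [0.038,-0.0265,0.0086],"dr": [0,0,0]},{"offset": [0.038,-0.0265,0.0086],"dr": [0,0,0]},{"offset": [0.038,-0.0265,0.0086],"dr": [0,0,0]},{"offset": [0.038,-0.0265,0.0086],"dr": [0,0,0]},{"offset": [0.038,-0.0265,0.0086],"dr": [0,0,0]},{"offset": [0.038,-0.0265,0.0086],"dr": [0,0,0]},{"offset": [0.038,-0.0265,0.0086],"dr": [0,0,0]},{"offset": [0.038,-0.0265,0.0086],"dr": [0,0,0]},{"offset": [0.038,-0.0265,0.0086],"dr": [0,0,0]},{"offset": [0.038,-0.0265,0.0086],"dr": [0,0,0]},{"offset": [0.038,-0.0265,0.0086],"dr": [0,0,0]},{"offset": [0,0,0],"dr": [0,0,-0.15]},{"offset": [0,0,0],"dr": [0,0,-0.15]},{"offset": [0,0,0],"dr": [0,0,-0.15]},{"offset": [0,0,0],"dr": [0,0,-0.15]},{"offset": [0,0,0],"dr": [0,0,-0.15]},{"offset": [0,0,0],"dr": [0,0,-0.15]},{"offset": [0,0,0],"dr": [0,0,-0.15]},{"offset": [0,0,0],"dr": [0,0,-0.15]}], "jaw": 0.4}}

```text
time_s: 3.5
ee_pos: [547.8, -134.9, 200.8]
tcp_rot: [[-0.023, 1.0, 0.0], [1.0, 0.023, -0.0], [-0.0, 0.0, -1.0]]
ft_force: [-0.3, -0.3, -0.3]
finger_gap: 0.603
```

Run:
```python
from h import *
p,R=st();print(r.finger_overhang)
im=read_camera("wrist");c=get_calibration("wrist")
cv2.imwrite("pics/w2.png",im)
for d in cut_out("wrist","plate")[:2]:
    k=corners(d["mask"]);w=ray("wrist",k,12.,c);print(round(d["p"],2),k.round().tolist(),w.round().tolist())
for q in("mouth","home","cradle"):
  for d in place_of("wrist",q)[:1]: print(q,round(d["p"],2),ray("wrist",d["position"][::-1],0,c).round())
```

```text
t 3.5 p [ 547.8 -134.9  200.8] xang 91.33 tilt [ 0. -0. -1.] F [-0.3 -0.3 -0.3] gap 0.6 q [-0.44  0.16  1.85  0.    1.12 -0.47]
72.6
0.88 [[469.0, 88.0], [510.0, -6.0], [642.0, 52.0], [601.0, 145.0]] [[658.0, -49.0], [679.0, 17.0], [790.0, -16.0], [776.0, -89.0]]
0.82 [[196.0, 0.0], [317.0, -36.0], [362.0, 116.0], [242.0, 152.0]] [[454.0, 6.0], [539.0, 30.0], [577.0, -73.0], [482.0, -103.0]]
```

View pics/w2.png

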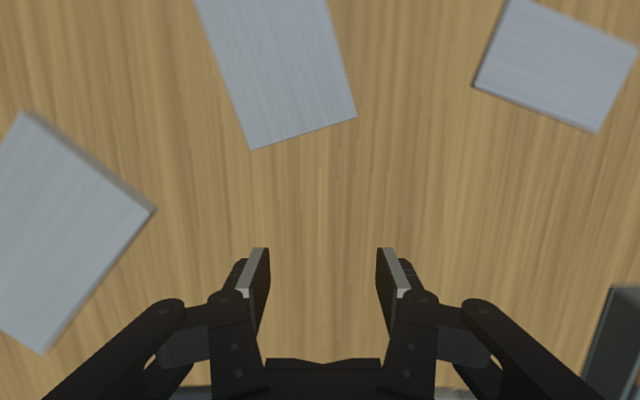

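The wrist view shows the middle plate's back corners at px (252,149) and (357,117) ahead of the fingers, with the small plate at the right and the large one at the left. Next I'll check how far the tips stand ahead at this opening.

Run:
```python
from h import *
p,R=st();c=get_calibration("wrist");K=np.array(c["K"]);T=np.array(c["camera_from_world"])
w=ray("wrist",[[252,149],[357,117]],12,c);print(w.round(1),w.mean(0),np.degrees(np.arctan2(w[1,1]-w[0,1],w[1,0]-w[0,0])))
n=cv2.undistortPoints(np.array([[[268.,250]],[[377.,250]]]),K,np.array(c["distortion"])).reshape(-1,2)
Z=.603*85/(n[1,0]-n[0,0]);o=-T[:3,:3].T@T[:3,3]
for a in n: print("tip in tool",R.T@(o+T[:3,:3].T@(np.r_[a,1]*Z)-p))
```

```text
t 3.75 p [ 547.7 -134.9  200.7] xang 90.83 tilt [ 0. -0. -1.] F [-0.6 -0.7  0.9] gap 0.6 q [-0.44  0.16  1.85  0.    1.12 -0.46]
[[490.8 -99.7]
 [574.  -73.6]] [532.38137454 -86.65039912] 17.46437490655038
tip in tool [  7.47179142 -25.40205032  66.79717439]
tip in tool [ 7.46886891 25.85294951 66.80013444]
```

Call:
{"method": "apply_moves", "body": {"targets": [{"offset": [0,0,0.02],"dr": [0,0,-0.15]},{"offset": [0,0,0.02],"dr": [0,0,-0.15]},{"offset": [-0.005,0,0.03],"dr": [0,0,0]},{"offset": [0,0,0.03],"dr": [0,0,0]}]}}

```text
time_s: 4.15
ee_pos: [549.8, -140.2, 100.3]
tcp_rot: [[-0.309, 0.951, 0.002], [0.951, 0.309, -0.001], [-0.001, 0.001, -1.0]]
ft_force: [1.6, 0.3, -0.0]
finger_gap: 0.601
```

Call:
{"method": "apply_moves", "body": {"targets": [{"offset": [0,0,0.012],"dr": [0,0,0]},{"offset": [0,0,0.01],"dr": [0,0,0]},{"offset": [0,0,0.003],"dr": [0,0,0]},{"offset": [0,0,0.002],"dr": [0,0,0]},{"offset": [0,0,0],"dr": [0,0,0]}]}}

```text
time_s: 4.65
ee_pos: [549.9, -139.9, 74.6]
tcp_rot: [[-0.312, 0.95, 0.002], [0.95, 0.312, -0.001], [-0.001, 0.001, -1.0]]
ft_force: [-0.2, 0.3, 0.3]
finger_gap: 0.599
```

Run:
```python
from h import *
p,R=st()
im=read_camera("wrist");c=get_calibration("wrist")
cv2.imwrite("pics/w3.png",im)
d=np.array([532.4,-86.7])-p[:2];print("to back edge along x,y tool",R[:2,0]@d,R[:2,1]@d)
```

```text
t 4.65 p [ 549.9 -139.9   74.6] xang 108.16 tilt [ 0.002 -0.001 -1.   ] F [-0.2  0.3  0.3] gap 0.6 q [-0.45  0.38  1.87 -0.    0.89 -0.77]
to back edge along x,y tool 56.007617929251154 -0.02890494015739975
```

View pics/w3.png

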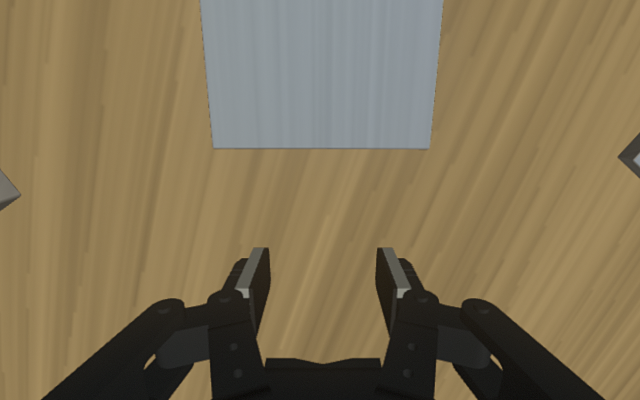

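The tool is well aligned with the back edge (px 213–431, row 149). The plate sits about 30 mm toward the robot, so I'll first push it sideways by its long side, then push from the back with a gentle turn.

Call:
{"method": "apply_moves", "body": {"targets": [{"offset": [0,0,-0.045],"dr": [0,0,0]},{"offset": [0.033,-0.0215,0],"dr": [0,0,0]},{"offset": [0.033,-0.0215,0],"dr": [0,0,0]},{"offset": [0.033,-0.0215,0],"dr": [0,0,0]},{"offset": [0.033,-0.0215,0],"dr": [0,0,0]},{"offset": [0,0,0],"dr": [0,0,0.143]},{"offset": [0,0,0],"dr": [0,0,0.143]},{"offset": [0,0,0],"dr": [0,0,0.143]},{"offset": [0,0,0],"dr": [0,0,0.143]},{"offset": [0,0,0],"dr": [0,0,0.143]},{"offset": [0,0,0],"dr": [0,0,0.143]},{"offset": [0,0,0],"dr": [0,0,0.143]},{"offset": [0,0,0],"dr": [0,0,0.143]},{"offset": [0,0,0],"dr": [0,0,0.143]},{"offset": [0,0,0],"dr": [0,0,0.143]},{"offset": [0,0,0],"dr": [0,0,0.141]},{"offset": [0,0,0],"dr": [0,0,0]}]}}

```text
time_s: 6.4
ee_pos: [426.9, -41.2, 119.5]
tcp_rot: [[0.95, 0.312, 0.002], [0.312, -0.95, -0.001], [0.001, 0.001, -1.0]]
ft_force: [-1.0, -0.5, 0.2]
finger_gap: 0.599
```

Run:
```python
from h import *
p,R=st()
C=np.array([509.,-15.3]);n=np.array([np.cos(np.radians(17.8)),np.sin(np.radians(17.8))])
d=C-45*n-p[:2];print("to side mid in tool",R[:2,0]@d,R[:2,1]@d)
```

```text
t 6.4 p [426.9 -41.2 119.5] xang 18.17 tilt [ 0.002 -0.001 -1.   ] F [-1.  -0.5  0.2] gap 0.6 q [-0.36 -0.01  2.22  0.    0.93  0.89]
to side mid in tool 41.117270206464795 0.719129560218871
```

Call:
{"method": "apply_moves", "body": {"targets": [{"offset": [0,0,0.03],"dr": [0,0,0]},{"offset": [0,0,0.013],"dr": [0,0,0]},{"offset": [0,0,0.004],"dr": [0,0,0]},{"offset": [0,0,0.001],"dr": [0,0,0]},{"offset": [0.012,0,0],"dr": [0,0,0]},{"offset": [0.012,0,0],"dr": [0,0,0]},{"offset": [0.004,0,0],"dr": [0,0,0]},{"offset": [0.004,0,0],"dr": [0,0,0]},{"offset": [0.004,0,0],"dr": [0,0,0]},{"offset": [0.004,0,0],"dr": [0,0,0]}]}}

```text
time_s: 7.4
ee_pos: [464.1, -28.4, 70.5]
tcp_rot: [[0.95, 0.312, -0.002], [0.312, -0.95, 0.0], [-0.002, -0.001, -1.0]]
ft_force: [-3.9, -1.3, 4.2]
finger_gap: 0.604
```

```bash
cat >> h.py <<'E'
def plate(z=12.):
    b=None
    read_camera("top")
    for d in cut_out("top","plate"):
        w=ray("top",corners(d["mask"]),z);e0=w[1]-w[0];e1=w[2]-w[1]
        L,S=sorted([np.linalg.norm(e0),np.linalg.norm(e1)],reverse=True);e=e0 if np.linalg.norm(e0)>np.linalg.norm(e1) else e1
        if e[1]<0:e=-e
        print("pl",round(d["p"],2),w.mean(0).round(1),"size",round(L),round(S),"heading",round(np.degrees(np.arctan2(e[1],e[0])),1))
E
python3 - <<'E'
from h import *
st();plate();cv2.imwrite("pics/w4.png",read_camera("wrist"))
E
```

```text
t 7.4 p [464.1 -28.4  70.5] xang 18.17 tilt [-0.002  0.    -1.   ] F [-3.9 -1.3  4.2] gap 0.6 q [-0.31  0.19  2.13 -0.    0.83  0.95]
pl 0.95 [ 286.1 -189.2] size 215 128 heading 47.5
pl 0.91 [727.3 -31.4] size 117 71 heading 162.9
pl 0.74 [520.5 -10.5] size 149 84 heading 109.7
```

View pics/w4.png

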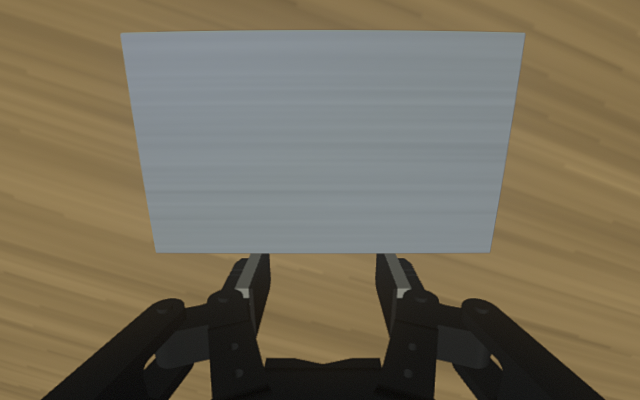

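Call:
{"method": "apply_moves", "body": {"targets": [{"offset": [0.004,0,-0.001],"dr": [0,0,0]},{"offset": [0.006,0,0],"dr": [0,0,0]},{"offset": [0.006,0,0],"dr": [0,0,0]},{"offset": [0.006,0,0],"dr": [0,0,0]},{"offset": [0.006,0,0],"dr": [0,0,0]},{"offset": [0.004,0,0],"dr": [0,0,0]},{"offset": [0.002,0,0],"dr": [0,0,0]},{"offset": [0,0,0],"dr": [0,0,0]}]}}

```text
time_s: 8.35
ee_pos: [497.2, -17.9, 71.9]
tcp_rot: [[0.95, 0.312, 0.001], [0.312, -0.95, -0.0], [0.001, 0.0, -1.0]]
ft_force: [0.2, -0.1, 0.6]
finger_gap: 0.598
```

Run:
```python
from h import *
p,R=st();plate();im=read_camera("wrist");c=get_calibration("wrist")
d=[d for d in cut_out("wrist","plate")][0];k=corners(d["mask"]);w=ray("wrist",k,12,c);print(k.round().tolist(),w.round(1).tolist(),w.mean(0))
```

```text
t 8.35 p [497.2 -17.9  71.9] xang 18.15 tilt [ 0.001 -0.    -1.   ] F [ 0.2 -0.1  0.6] gap 0.6 q [-0.26  0.25  2.05  0.    0.84  0.99]
pl 0.93 [5.499e+02 5.000e-01] size 154 94 heading 108.4
pl 0.77 [ 285.7 -189.1] size 215 127 heading 47.4
pl 0.77 [727.  -30.8] size 118 72 heading 162.9
[[122.0, 30.0], [521.0, 30.0], [521.0, 252.0], [122.0, 252.0]] [[571.1, 83.5], [617.4, -57.7], [535.7, -101.7], [479.2, 70.8]] [550.83362725  -1.27209822]
```

Call:
{"method": "apply_moves", "body": {"targets": [{"offset": [-0.014,0,0],"dr": [0,0,0]},{"offset": [0,0,-0.047],"dr": [0,0,0]},{"offset": [0.0176,0.029,0],"dr": [0,0,0]},{"offset": [0.0176,0.029,0],"dr": [0,0,0]},{"offset": [0.0176,0.029,0],"dr": [0,0,0]},{"offset": [0.0176,0.029,0],"dr": [0,0,0]},{"offset": [0,0,0],"dr": [0,0,-0.143]},{"offset": [0,0,0],"dr": [0,0,-0.143]},{"offset": [0,0,0],"dr": [0,0,-0.143]},{"offset": [0,0,0],"dr": [0,0,-0.143]},{"offset": [0,0,0],"dr": [0,0,-0.143]},{"offset": [0,0,0],"dr": [0,0,-0.143]},{"offset": [0,0,0],"dr": [0,0,-0.143]},{"offset": [0,0,0],"dr": [0,0,-0.143]},{"offset": [0,0,0],"dr": [0,0,-0.143]},{"offset": [0,0,0],"dr": [0,0,-0.143]},{"offset": [0,0,0],"dr": [0,0,-0.141]},{"offset": [0,0,0.03],"dr": [0,0,0]},{"offset": [0,0,0.015],"dr": [0,0,0]},{"offset": [0,0,0],"dr": [0,0,0]}]}}

```text
time_s: 10.55
ee_pos: [584.5, -110.0, 70.9]
tcp_rot: [[-0.311, 0.95, -0.005], [0.95, 0.311, 0.002], [0.004, -0.004, -1.0]]
ft_force: [-0.9, 0.6, 0.1]
finger_gap: 0.596
```

Run:
```python
from h import *
p,R=st();im=read_camera("wrist");c=get_calibration("wrist")
cv2.imwrite("pics/w5.png",im)
d=np.array([550-116*-.312,-.7-116*.95])-p[:2];print(R[:2,0]@d,R[:2,1]@d)
for d in cut_out("wrist","plate")[:1]:
    ys,xs=np.nonzero(d["mask"]);b=[(x,ys[xs==x].max()) for x in (250,390)]
    w=ray("wrist",b,12,c);row=b[0][1]-8;xr=xs[ys==row];e=ray("wrist",[[xr.min(),row],[xr.max(),row]],12,c)
    print(b,w.round(1),"back edge in tool",((np.c_[w-p[:2]])@R[:2,:2]).round(1),"sides",((e-p[:2])@R[:2,:2]).round(1))
```

```text
t 10.55 p [ 584.5 -110.    70.9] xang 108.14 tilt [-0.005  0.002 -1.   ] F [-0.9  0.6  0.1] gap 0.6 q [-0.38  0.44  1.8   0.    0.91 -0.69]
-1.421835422835988 1.3064715679320802Traceback (most recent call last):
  File "<stdin>", line 6, in <module>
    return umr_maximum(a, axis, None, out, keepdims, initial, where)
ValueError: zero-size array to reduction operation maximum which has no identity
```

View pics/w5.png

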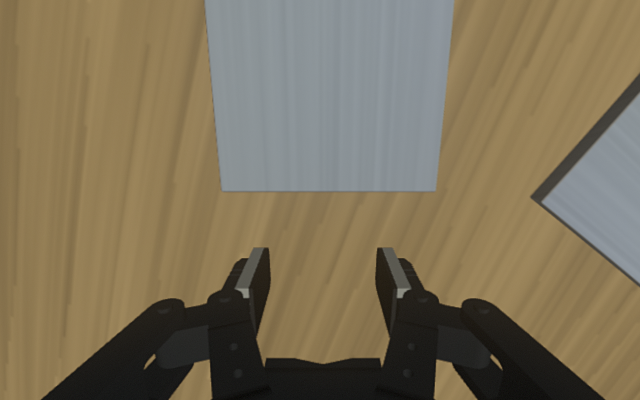

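Call:
{"method": "apply_moves", "body": {"targets": [{"offset": [0.01,0.0025,-0.001],"dr": [0,0,0]},{"offset": [0.008,0,0],"dr": [0,0,0]},{"offset": [0.005,0,0],"dr": [0,0,0]},{"offset": [0.004,0,0],"dr": [0,0,0]},{"offset": [0.004,0,0],"dr": [0,0,0]},{"offset": [0.005,-0.0021,0],"dr": [0,0,0.0252]},{"offset": [0.005,-0.0021,0],"dr": [0,0,0.0252]},{"offset": [0.005,-0.0021,0],"dr": [0,0,0.0252]},{"offset": [0.005,-0.0021,0],"dr": [0,0,0.0252]},{"offset": [0.005,-0.0021,0],"dr": [0,0,0.0252]},{"offset": [0.005,-0.0021,0],"dr": [0,0,0.0252]}]}}

```text
time_s: 11.75
ee_pos: [559.5, -54.8, 75.1]
tcp_rot: [[-0.163, 0.987, 0.001], [0.987, 0.163, -0.001], [-0.001, 0.001, -1.0]]
ft_force: [0.5, -2.9, 0.1]
finger_gap: 0.599
```

```bash
cat >> h.py <<'E'
def wp(f=None):
    p,R=st();im=read_camera("wrist");c=get_calibration("wrist")
    if f: cv2.imwrite(f,im)
    hsv=cv2.cvtColor(im,cv2.COLOR_BGR2HSV);m=((hsv[...,1]<60)&(hsv[...,2]>90)).astype(np.uint8);m[250:]=0
    n,l,s,_=cv2.connectedComponentsWithStats(m);k=1+np.argmax(s[1:,4]);out=[]
    for row in(150,200,235):
        x=np.nonzero(l[row]==k)[0]
        if len(x):out.append(((ray("wrist",[[x.min(),row],[x.max(),row]],12,c)-p[:2])@R[:2,:2]).round(1).tolist())
    print("side pts in tool",out)
E
python3 - <<'E'
from h import *
wp("pics/w6.png");plate()
E
```

```text
t 11.75 p [559.5 -54.8  75.1] xang 99.38 tilt [ 0.001 -0.001 -1.   ] F [ 0.5 -2.9  0.1] gap 0.6 q [-0.3   0.36  1.89 -0.    0.89 -0.46]
side pts in tool [[[56.0, -47.3], [55.9, 41.9]], [[34.1, -47.4], [34.1, 42.2]], [[17.6, -47.3], [17.5, 41.9]]]
pl 0.69 [538.2  50.9] size 108 90 heading 98.0
pl 0.69 [ 284.6 -188.2] size 216 128 heading 47.8
pl 0.57 [726.9 -31.2] size 118 73 heading 162.9
```

Call:
{"method": "apply_moves", "body": {"targets": [{"offset": [0.005,-0.0021,0.002],"dr": [0,0,0.025]},{"offset": [0.005,-0.0021,0.001],"dr": [0,0,0.025]},{"offset": [0.005,-0.0021,0],"dr": [0,0,0.025]},{"offset": [0.005,-0.0021,0],"dr": [0,0,0.025]},{"offset": [0.005,-0.0021,0],"dr": [0,0,0.025]},{"offset": [0.005,-0.0021,0],"dr": [0,0,0.025]},{"offset": [0.005,0,0],"dr": [0,0,0]},{"offset": [0.005,0,0],"dr": [0,0,0]}]}}

```text
time_s: 12.7
ee_pos: [544.4, -16.5, 72.3]
tcp_rot: [[-0.016, 1.0, 0.001], [1.0, 0.016, -0.001], [-0.001, 0.001, -1.0]]
ft_force: [-0.5, -4.8, 4.2]
finger_gap: 0.597
```

Run:
```python
from h import *
wp("pics/w7.png");plate()
```

```text
t 12.7 p [544.4 -16.5  72.3] xang 90.93 tilt [ 0.001 -0.001 -1.   ] F [-0.5 -4.8  4.2] gap 0.6 q [-0.24  0.34  1.93 -0.    0.87 -0.25]
side pts in tool [[[56.5, -46.8], [56.5, 42.6]], [[35.2, -47.0], [35.1, 42.6]], [[18.9, -46.9], [18.9, 42.3]]]
pl 0.92 [538.7  91.5] size 88 80 heading 179.4
pl 0.92 [ 285.  -188.8] size 216 128 heading 46.1
pl 0.92 [726. -31.] size 116 68 heading 162.9
```

View pics/w7.png

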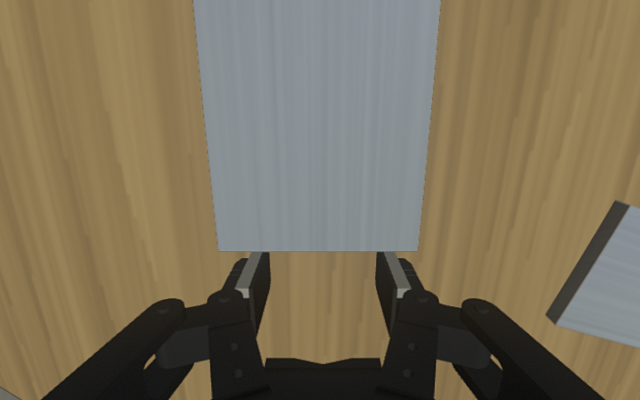

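The plate is flush on both fingers (back edge row 251, columns 218–418), heading 90.9°, and centred on the passage to about 1 mm. Pushing straight in.

Call:
{"method": "apply_moves", "body": {"targets": [{"offset": [0.006,0,0],"dr": [0,0,0]},{"offset": [0.006,0,0],"dr": [0,0,0]},{"offset": [0.006,0,0],"dr": [0,0,0]},{"offset": [0.006,0,0],"dr": [0,0,0]},{"offset": [0.006,0,0],"dr": [0,0,0]},{"offset": [0.006,0,0],"dr": [0,0,0]},{"offset": [0.006,0,0],"dr": [0,0,0]},{"offset": [0.006,0,0],"dr": [0,0,0]},{"offset": [0.006,0,0],"dr": [0,0,0]},{"offset": [0.006,0,0],"dr": [0,0,0]}]}}

```text
time_s: 13.85
ee_pos: [542.6, 44.3, 71.7]
tcp_rot: [[-0.016, 1.0, -0.0], [1.0, 0.016, -0.001], [-0.001, -0.0, -1.0]]
ft_force: [-0.2, -5.1, 2.5]
finger_gap: 0.6
```

Run:
```python
from h import *
wp("pics/w8.png");cv2.imwrite("pics/t8.png",cv2.resize(read_camera("top")[110:270,200:400],(800,640))[:600])
```

```text
t 13.85 p [542.6  44.3  71.7] xang 90.94 tilt [-0.    -0.001 -1.   ] F [-0.2 -5.1  2.5] gap 0.6 q [-0.13  0.34  1.93 -0.    0.87 -0.14]
side pts in tool [[[56.6, -46.3], [56.6, 43.3]], [[35.3, -46.4], [35.3, 43.2]], [[19.1, -46.3], [19.1, 43.0]]]
```

View pics/w8.png

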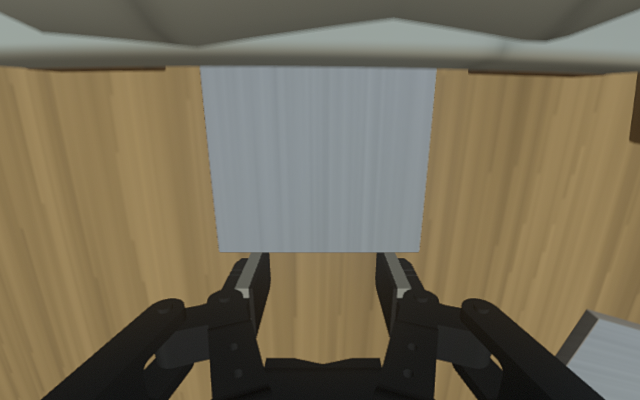

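The plate is midway in the passage: bearer edges at columns 165 and 470, plate at 203–436, square. I expect about 19 mm to the stop.

Call:
{"method": "apply_moves", "body": {"targets": [{"offset": [0.004,0,0],"dr": [0,0,0]},{"offset": [0.004,0,0],"dr": [0,0,0]},{"offset": [0.003,0,0],"dr": [0,0,0]},{"offset": [0.002,0,0],"dr": [0,0,0]},{"offset": [0.002,0,0],"dr": [0,0,0]}]}}

```text
time_s: 14.45
ee_pos: [542.2, 59.1, 71.4]
tcp_rot: [[-0.016, 1.0, -0.001], [1.0, 0.016, 0.0], [0.0, -0.001, -1.0]]
ft_force: [0.3, -3.6, -1.1]
finger_gap: 0.601
```

Call:
{"method": "apply_moves", "body": {"targets": [{"offset": [0.001,0,0],"dr": [0,0,0]},{"offset": [0.001,0,0],"dr": [0,0,0]}]}}

```text
time_s: 14.65
ee_pos: [542.2, 61.1, 71.5]
tcp_rot: [[-0.016, 1.0, -0.001], [1.0, 0.016, 0.0], [0.0, -0.001, -1.0]]
ft_force: [-0.3, -4.2, -0.2]
finger_gap: 0.598
```

Call:
{"method": "apply_moves", "body": {"targets": [{"offset": [0.001,0,0],"dr": [0,0,0]},{"offset": [0.001,0,0],"dr": [0,0,0]}]}}

```text
time_s: 14.85
ee_pos: [542.2, 63.1, 71.5]
tcp_rot: [[-0.016, 1.0, -0.0], [1.0, 0.016, 0.0], [0.0, -0.0, -1.0]]
ft_force: [-1.1, -2.9, -0.6]
finger_gap: 0.6
```

Call:
{"method": "apply_moves", "body": {"targets": [{"offset": [0.001,0,0],"dr": [0,0,0]},{"offset": [0.001,0,0],"dr": [0,0,0]}]}}

```text
time_s: 15.05
ee_pos: [542.2, 64.9, 71.5]
tcp_rot: [[-0.016, 1.0, -0.001], [1.0, 0.016, -0.0], [-0.0, -0.001, -1.0]]
ft_force: [-0.3, -8.6, -1.3]
finger_gap: 0.601
```

Call:
{"method": "apply_moves", "body": {"targets": [{"offset": [0.001,0,0],"dr": [0,0,0]}]}}

```text
time_s: 15.15
ee_pos: [542.2, 65.1, 71.5]
tcp_rot: [[-0.017, 1.0, -0.001], [1.0, 0.017, -0.002], [-0.002, -0.001, -1.0]]
ft_force: [-1.5, -12.0, -1.2]
finger_gap: 0.605
```

The force is rising at the expected place, so the plate is on the stop. I'll press slightly more to square it.

Call:
{"method": "apply_moves", "body": {"targets": [{"offset": [0.001,0,0],"dr": [0,0,0]},{"offset": [0.0005,0,0],"dr": [0,0,0]},{"offset": [0,0,0],"dr": [0,0,0]}]}}

```text
time_s: 15.45
ee_pos: [542.2, 65.3, 71.5]
tcp_rot: [[-0.017, 1.0, -0.001], [1.0, 0.017, -0.004], [-0.004, -0.001, -1.0]]
ft_force: [-1.9, -15.4, -1.7]
finger_gap: 0.598
```

Run:
```python
from h import *
print(read_state()["wrist_torque"]);wp("pics/w9.png")
```

```text
[-2.50000346  0.22469083 -0.07871159]
t 15.45 p [542.2  65.3  71.5] xang 90.96 tilt [-0.001 -0.004 -1.   ] F [ -1.9 -15.4  -1.7] gap 0.6 q [-0.09  0.34  1.93 -0.01  0.87 -0.1 ]
side pts in tool [[[55.6, -46.1], [55.6, 43.2]], [[34.3, -46.3], [34.3, 43.1]], [[18.1, -46.2], [18.2, 43.4]]]
```

View pics/w9.png

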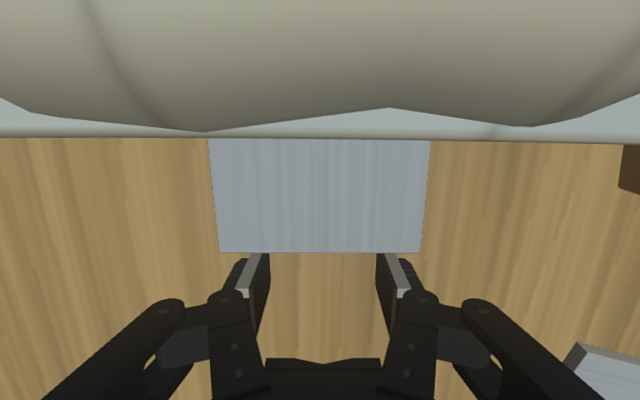

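The plate is under the stone, 15 N on the stop. The stone's front edge slopes slightly (row 138 to 143), so I'll quantify the squareness.

Run:
```python
from h import *
im=cv2.imread("pics/w9.png");c=get_calibration("wrist");g=im.astype(float).sum(2)/3
def edge(cols,lo,hi):
    P=[]
    for x in cols:
        d=np.diff(cv2.GaussianBlur(g[lo:hi,x-2:x+3].mean(1)[:,None],(1,5),0)[:,0]);i=np.argmax(abs(d));P.append((x,lo+i+.5))
    return P
for n,cols,lo,hi,z in(("stone",[*range(20,200,10),*range(440,600,10)],125,155,18),("plateback",range(275,372,6),242,262,12)):
    w=ray("wrist",edge(cols,lo,hi),z,c);v=cv2.fitLine(w.astype(np.float32),cv2.DIST_HUBER,0,.1,.01).ravel();print(n,np.degrees(np.arctan(v[1]/v[0])),v[2:])
```

```text
stone 0.658798 [487.6034  126.19894]
plateback 0.56135714 [539.46     75.38273]
```

Square to within about 0.1° (stone 0.66°, plate 0.56°). Retracting.

Call:
{"method": "apply_moves", "body": {"targets": [{"offset": [-0.005,0,0],"dr": [0,0,0]},{"offset": [-0.02,0,0],"dr": [0,0,0]},{"offset": [-0.03,0,0],"dr": [0,0,0]},{"offset": [-0.03,0,-0.02],"dr": [0,0,0]},{"offset": [-0.03,0,-0.03],"dr": [0,0,0]},{"offset": [-0.03,0,-0.04],"dr": [0,0,0]},{"offset": [-0.03,0,-0.04],"dr": [0,0,0]},{"offset": [0,0,0],"dr": [0,0,0]}]}}

```text
time_s: 16.3
ee_pos: [548.8, -111.2, 209.0]
tcp_rot: [[-0.012, 1.0, 0.013], [1.0, 0.012, -0.005], [-0.005, 0.013, -1.0]]
ft_force: [1.6, 0.0, -0.6]
finger_gap: 0.6
```

Run:
```python
from h import *
st();im=read_camera("top");cv2.imwrite("pics/t10.png",cv2.resize(im[80:320,130:450],(800,600),interpolation=cv2.INTER_CUBIC))
```

```text
t 16.3 p [ 548.8 -111.2  209. ] xang 90.69 tilt [ 0.013 -0.005 -1.   ] F [ 1.6  0.  -0.6] gap 0.6 q [-0.4   0.14  1.87  0.    1.12 -0.42]
```

View pics/t10.png

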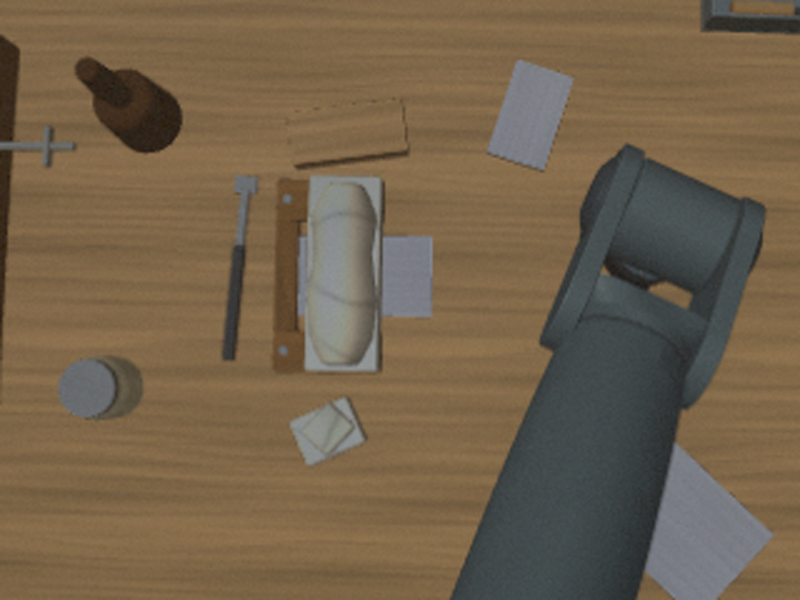

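The plate's front edge meets the batten (px column 298, rows 236–316), with its back end protruding from the stone and centred. Nothing else has moved, so I'm handing in.

```bash
python3 -c "
from h import *
r.job_done()"
```

```text
the job is handed in; nothing more can be done
```

I pushed the middle-sized plate (measured 149 x 89 mm) flat across the bench and under the stone until it stopped against the batten, then handed the job in at about 16 s of the 64 s allowed. I used only the two open fingertips: one push on its long side, then a gently curving push and a straight push from the back.

Last checks:
- **Home:** the push force rose to about 15 N within 2 mm of where I expected the stop. The top picture shows the front edge meeting the batten.
- **Square and centred:** the plate is square to the stone within about 0.1° and centred in the passage to about 1–2 mm.
- **Surroundings:** the neighbouring objects in that picture look unmoved. The narrow chisel and brush were outside the cropped frame, and the arm stayed clear of them. The gripper backed off and touches nothing.

One check disagreed slightly: the wrist camera put the plate's back end about 51 mm out of the stone's front face, where 55 mm was expected. I put this down to calibration and edge-height error, because the plate cannot pass the stop.

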